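# Fold out the carton spout and tip the sweets into the bowl

### The job

The yellow carton in the tipping stand holds five round sweets. Find the red lip of its folded spout by feel, as the carton sits higher or lower each time, pull the spout fully out, and only then swing the red-handled lever over to tip the carton until all five sweets have dropped into the blue bowl; then swing the lever back so that the carton stands upright again, with its spout still out. Leave the bowl in its place and do not disturb the other things on the worktop.

Things in the scene. Friction and masses are not known exactly. Their poses are not given: they have to be found in the camera images.
- stand: Fixed tipping stand. Origin midway between its posts, on the worktop; x along the pivot axis (away from the robot at yaw 0), y to the pouring side. All coordinates here are stand coordinates in mm. Base plate 8 thick, x -75..75, y -95..175. Posts at x = +-41 (8 x 30, 213 tall) carry a steel cradle holding the carton.
- pivot (a point): Point of the stand on the pivot axis, x 0, y 0, z 195. Carton: an inner tray fixed in the cradle; over it a yellow sleeve 56 (x) x 90 (y) x 140 high, centred on x = y = 0. The sleeve was pushed on by hand: its underside stands anywhere from z 157 to 187, different each time and not reported; see or feel it. It is tight: does not slide under 25 N.
- lip_lowest (a point): Point of the stand (x 0, y 65.5, z 295) where the top of the folded spout's red lip is if the sleeve stands lowest; really it is 0 to 30 mm higher. The lip's edge is a red round bar 12 mm thick, 52 long (x -26..26), its axis 20.5 mm out from the carton's face (y 45). Coming straight down here one meets only this bar; it bears a 5 N touch without moving.
- spout (a joint): Angle of the spout, a white flap 45 mm wide in the carton's face, with the red lip near its top. Hinge along x at y 43.5, 44 mm below the axis of the folded lip's bar (22 mm out). 0 folded, starts 0 to 0.10; turns outward and down to a stop at 0.90 rad (fully out); stays where left. Pull 4 N. Pinch the bar lightly by its two ends (along x) from above and follow the arc; it turns in the fingers.
- cradle (a joint): Angle of the cradle about the pivot axis: 0 upright (stop), grows as the carton tips to +y, stop at 2.0 rad; near that stop the sweets roll out and drop into the bowl within a second. Stiff: about 10 N at the lever's grip; stays where left.
- lever_grip (a point): Middle of the lever's red grip on the stand's far side: a round bar 15 mm thick, 48 long, always level along x. It circles the pivot in the plane x = +78 at radius 125: at cradle angle q, y = 125 sin(q - 0.95), z = 195 + 125 cos(q - 0.95). Pinch from above, closing along y; it turns in the fingers. Lever's arm (8 mm) at x 51; clear for 25 mm on its other sides.
- bowl_place (a point): The bowl's place on the stand's base plate, 88 mm to the pouring side (+y) of the pivot, 8 mm above the worktop.
- bowl: Loose blue bowl, 150 mm across, 50 mm high, standing on the stand's base plate at its place under the spout. Origin at the centre of its underside.
- sweet0_center (a point): Centre of sweet 1 of 5, a loose brown ball 22 mm in diameter; starts inside the carton on the tray's floor.
- sweet1_center (a point): Centre of sweet 2 of 5, a loose brown ball 22 mm in diameter; starts inside the carton on the tray's floor.
- sweet2_center (a point): Centre of sweet 3 of 5, a loose brown ball 22 mm in diameter; starts inside the carton on the tray's floor.
- sweet3_center (a point): Centre of sweet 4 of 5, a loose brown ball 22 mm in diameter; starts inside the carton on the tray's floor.
- sweet4_center (a point): Centre of sweet 5 of 5, a loose brown ball 22 mm in diameter; starts inside the carton on the tray's floor.
- mill: Bystander: salt shaker, 44 mm across, 90 mm tall. Origin: centre of underside. Not to be disturbed.
- pepper_mill: Bystander: dark wooden pepper mill, 58 mm across, 160 mm tall. Origin: centre of underside. Not to be disturbed.
- timer: Bystander: white and black kitchen timer, 62 mm across, 54 mm tall. Origin: centre of underside. Not to be disturbed.
- spice_jar: Bystander: spice jar with a green cap, 46 mm across, 106 mm tall. Origin: centre of underside. Not to be disturbed.

How it is judged:
By the outcome, as a careful person would: the job done as asked, in the order asked, and still so for the second after the job is handed in, with the robot touching nothing.
It also fails if it takes over 72 s, if anything falls off the work surface, if the arm or the gripper's body presses on something with over 40 N, if the wrist force passes 120 N, or if a joint passes its speed limit or range.

### The arm

A 6-joint arm with a two-finger parallel gripper is mounted at the origin on a cart in front of the work surface, level with it; the furniture and walls round the work are solid. World frame = base frame: x ahead of the robot, y to its left, z up, the work surface at z = 0. Lengths are in m, angles in rad, forces in N, time in s.
With the tool pointing down it reaches from about 0.275 to 0.975 m from the base axis. Payload 8.4 kg.
Tool frame: the origin (TCP) lies at the very end of the fingers, on their centre line; the grasp point (between the pads) lies 19 mm behind it; z points along the fingers, y is the line along which they close (so a half turn about z gives the same grasp; the last joint's range is limited). The gripper opens to 92 mm and grips with 3 to 60 N. Pads are 20 mm wide; open, the fingers measure 128 mm over their backs; the gripper's body (75 mm by 189 mm) begins 69 mm behind the grasp point.
Start: joints at [1.313, 0.353, 1.633, -0, 1.155, -0.002], TCP at [0.158, 0.605, 0.215] pointing down, gripper open.
Joint ranges: [-2.63, 2.63], [-0.92, 2.1], [0.06, 2.66], [-1.3, 4.44], [0, 2.69], [-3.02, 3.02]. Speed limits (rad/s): [2.22, 2.22, 2.79, 3.14, 3.14, 3.14].

### API

Orientations are given as a rotation vector (axis times angle).
In Python, from plant import arm, ungrasp, grasp, solver, readout, viewer, ticket, look_for, landmark_of gives the robot as it stands. Calls block until the motion is done:
- arm.move_to(position, orientation): joint-space move of the TCP to a pose.
- arm.move_l(position, speed=0.15, orientation=None): straight line of the TCP; orientation=None keeps the orientation; speed is the mean speed in m/s.
- arm.goto_joints(angles): joint-space move.
- ungrasp() and grasp(squeeze=None): open the fingers fully, or close them until they stop; squeeze is the grip in N (None keeps the last).
- arm.wait(seconds).
- solver.inverse_kinematics(position, orientation): joint angles nearest the present ones, or None.
- readout.state(): the state.
- viewer.snapshot(name): name is "scene" or "top" or "wrist"; returns the picture (384x512x3 uint8, red, green, blue); there is no depth.
- viewer.camera_model(name): a dict with "K" (3x3 intrinsics, pixels), "world_from_camera" (4x4, takes a point from camera to world coordinates). Camera axes: x right, y up, looking along -z (the intrinsics and any distortion apply to the point x, -y, -z); pixel columns grow to the right and rows downward; lengths in m; the calibration is good to about 2 mm. A picture is of the moment at which its call begins: read the wrist's pose just before it. camera_model takes no time and is no camera call; for the wrist camera it gives the pose at the moment of the call.
A pose or a line that the arm cannot do raises arm.MotionError and nothing moves.
- ticket.sign_off(): hands the job in; it is judged then, once.
Trained networks look in the newest picture that a camera, given by its name, has taken for a name from the list of things; names that differ only in an ending like _2 or _b are one class to them, and where a whole thing is asked for, a point or a joint stands for the part that bears it (a point fixed in the world has none). Each returns a list of dicts, best first, with "p" (0 to 1); they miss things now and then, are a little off and sometimes report something else, mostly with a low value. They report only what shows in the picture. A call takes as long as a camera call.
- look_for(camera, label): "bbox" ([centre column, centre row, width, height] in pixels, round what is visible of it).
- landmark_of(camera, label): "point" ([column, row] in pixels: a listed point, or the origin of a listed thing).
The state is a dict: "clock": time; "joints": joint angles; "qvel": joint speeds; "joint_efforts": joint torques, N m; "position": TCP position; "tool_rot": TCP orientation; "contact_force": force on the tool from outside, world axes, zero at the start; "ft_torque": the same for the moment, N m; "width": opening from 0.0 (shut) to 1.0 (fully open); "finger_force": force on a finger pad.
Only numpy, scipy, OpenCV 4.12 (cv2) and the standard library are available. Lean on these libraries where they do the work, as an engineer would, in place of code of your own. Each camera call takes 0.05 s, during which the arm holds its last target. There are 200 camera calls.

## Working session

There is one attempt and no reset: what is moved stays moved. The work goes in short steps, each a Python script; the robot and the scene stay as the last script left them, time stands still between calls to the robot, and variables do not carry over. Pictures are saved under pics/ and viewed, at most 10 in all, crops included, and the job is handed in when it is done.

```bash
ls; mkdir -p pics
python3 - <<'E'
from plant import *
import cv2, numpy as np
from plant import arm, readout, viewer, look_for, landmark_of
s=readout.state(); print(s)
for c in ("scene","top"):
    im=viewer.snapshot(c); cv2.imwrite(f"pics/{c}0.png",im[:,:,::-1])
    m=viewer.camera_model(c); print(c,np.round(m["K"],1).tolist(),np.round(m["world_from_camera"],3).tolist(),[k for k in m])
    for l in ("pivot","lip_lowest","lever_grip","bowl_place","bowl","stand","mill","pepper_mill","timer","spice_jar"):
        print(l,[(np.round(d["point"],1).tolist(),round(d["p"],2)) for d in landmark_of(c,l)[:2]])
E
```

```text
pics
{'clock': 0.0, 'joints': array([ 1.31260782e+00,  3.53665119e-01,  1.63413985e+00, -4.26722436e-07,
        1.15518431e+00, -2.40321221e-03]), 'qvel': array([-0.00049363, -0.00132627,  0.00081361, -0.00041281,  0.0004136 ,
        0.00016172]), 'joint_efforts': array([ 6.74565581e-04, -5.93856061e+01, -3.34211290e+01,  6.96998625e-02,
        2.35973467e-02, -8.68580923e-05]), 'position': array([0.15800304, 0.60418293, 0.21385065]), 'tool_rot': array([-4.00668736e-01, -3.11575457e+00,  2.17518208e-03]), 'contact_force': array([0.37224279, 0.57314143, 0.05139103]), 'ft_torque': array([-0.0418544 ,  0.04154864,  0.02988762]), 'finger_force': 0.0, 'width': 0.9973359581952427}
scene [[383.8, 0.0, 256.1], [0.0, 383.8, 187.7], [0.0, 0.0, 1.0]] [[0.702, 0.443, -0.557, -0.215], [-0.712, 0.41, -0.57, -0.66], [-0.024, 0.797, 0.604, 0.911], [0.0, 0.0, 0.0, 1.0]] ['K', 'world_from_camera']
pivot [([300.9, 217.9], 0.87)]
lip_lowest [([282.3, 176.2], 0.75), ([345.9, 199.5], 0.71)]
lever_grip [([346.9, 198.4], 0.86), ([280.3, 177.3], 0.44)]
bowl_place [([276.7, 249.9], 0.69)]
bowl [([274.9, 250.9], 0.74), ([299.8, 219.2], 0.19)]
stand [([296.7, 265.3], 0.84)]
mill [([215.5, 176.6], 0.77)]
pepper_mill [([364.3, 308.1], 0.3)]
timer [([363.0, 310.2], 0.63)]
spice_jar [([191.3, 168.0], 0.57)]
top [[350.6, 0.0, 254.4], [0.0, 350.6, 189.1], [0.0, 0.0, 1.0]] [[-0.029, 0.978, -0.205, 0.265], [-1.0, -0.028, 0.006, 0.024], [0.0, 0.205, 0.979, 1.269], [0.0, 0.0, 0.0, 1.0]] ['K', 'world_from_camera']
pivot [([313.7, 204.0], 0.61), ([160.6, 187.1], 0.57)]
lip_lowest [([295.1, 201.0], 0.74)]
lever_grip [([350.8, 172.2], 0.83)]
bowl_place [([315.5, 204.0], 0.65)]
bowl [([277.3, 213.1], 0.97)]
stand [([309.0, 215.5], 0.92)]
mill []
pepper_mill [([378.1, 177.3], 0.91), ([313.2, 204.8], 0.27)]
timer [([375.2, 211.9], 0.83)]
spice_jar [([116.3, 189.0], 0.75)]
```

```bash
python3 - <<'E'
import cv2, numpy as np
a=cv2.imread("pics/scene0.png");b=cv2.imread("pics/top0.png")
b=cv2.resize(b[120:300,80:440],(800,400),interpolation=cv2.INTER_CUBIC)
cv2.imwrite("pics/b.png",b)
cv2.imwrite("pics/a.png",cv2.resize(a[100:370,130:490],(800,600),interpolation=cv2.INTER_CUBIC))
E
cat > h.py <<'E'
import numpy as np
from scipy.optimize import least_squares
from plant import arm, ungrasp, grasp, solver, readout, viewer, ticket, look_for, landmark_of
def proj(c,P):
    m=viewer.camera_model(c);T=np.linalg.inv(m["world_from_camera"]);p=T[:3,:3]@P+T[:3,3]
    q=m["K"]@np.array([p[0],-p[1],-p[2]]);return q[:2]/q[2]
def ray(c,uv):
    m=viewer.camera_model(c);d=np.linalg.solve(m["K"],[uv[0],uv[1],1]);W=m["world_from_camera"]
    return W[:3,3],W[:3,:3]@np.array([d[0],-d[1],-d[2]])
def onz(c,uv,z):
    o,d=ray(c,uv);return o+d*(z-o[2])/d[2]
def sw(st,p):  # stand mm -> world m
    x,y,t=st;c,s=np.cos(t),np.sin(t);p=np.asarray(p)/1000.
    return np.array([x+c*p[0]-s*p[1],y+s*p[0]+c*p[1],p[2]])
def fit(obs,x0=(.55,-.15,0,15)):
    # obs: (cam,uv,pt or None=lip w/ unknown height)
    def r(v):
        return np.concatenate([proj(c,sw(v[:3],p if p is not None else [0,65.5,295+v[3]]))-uv for c,uv,p in obs])
    return least_squares(r,x0,loss="soft_l1",f_scale=2)
E
python3 - <<'E'
from h import *
q=-.95;g=[78,125*np.sin(q),195+125*np.cos(q)]
obs=[("scene",[300.9,217.9],[0,0,195]),("scene",[346.9,198.4],g),("scene",[276,250.3],[0,88,8]),("scene",[296.7,265.3],[0,0,0]),
("top",[313.7,204],[0,0,195]),("top",[350.8,172.2],g),("top",[277.3,213.1],[0,88,8]),("top",[309,215.5],[0,0,0]),("scene",[281,176.7],None),("top",[295.1,201],None)]
for x0 in ((.55,-.15,0,15),(.55,-.15,1.5,15),(.55,-.15,-1.5,15)):
    f=fit(obs,x0);print(f.cost,f.x,np.round(f.fun,1))
for c,l,u,z in (("top","pm",[378.1,177.3],0),("top","timer",[375.2,211.9],0),("scene","timer",[363,310],0),("top","spice",[116.3,189],0),("scene","spice",[191.3,168],0),("scene","mill",[215.5,176.6],0)): print(l,onz(c,u,z))
E
```

```text
23.40361125597416 [ 0.43248477 -0.16684915  0.02826561  5.44816172] [-1.5 -1.3  2.3 -0.2 -0.8 -2.1 -0.  -1.5  0.4  1.5 -0.7  1.3  3.9  2.
 -3.9 -1.5  1.1  0.3  2.  -0.2]
23.403611255981343 [ 0.43248477 -0.16684914  0.02826559  5.44814874] [-1.5 -1.3  2.3 -0.2 -0.8 -2.1 -0.  -1.5  0.4  1.5 -0.7  1.3  3.9  2.
 -3.9 -1.5  1.1  0.3  2.  -0.2]Traceback (most recent call last):
  File "<stdin>", line 6, in <module>
  File "h.py", line 19, in fit
    return least_squares(r,x0,loss="soft_l1",f_scale=2)
    return func(*args, **kwargs)
    result = trf(vector_fun.fun, vector_fun.jac, x0, f0, J0, lb, ub, ftol, xtol,
                 gtol, max_nfev, x_scale, loss_function, tr_solver,
                 tr_options.copy(), verbose, callback=callback_wrapped)
    return trf_no_bounds(
        fun, jac, x0, f0, J0, ftol, xtol, gtol, max_nfev, x_scale,
        loss_function, tr_solver, tr_options, verbose, callback=callback)
    J = jac(x)
    self._update_jac()
    ~~~~~~~~~~~~~~~~^^
    self.J = self.jac_wrapped(xp_copy(self.x), f0=self.f)
             ~~~~~~~~~~~~~~~~^^^^^^^^^^^^^^^^^^^^^^^^^^^^
  
[... 570 characters left out ...]
^^^^
    f = np.atleast_1d(self.fun(x, *self.args, **self.kwargs))
                      ~~~~~~~~^^^^^^^^^^^^^^^^^^^^^^^^^^^^^^
    return np.atleast_1d(self.fun(x))
                         ~~~~~~~~^^^
    return self.f(x, *self.args, **self.kwargs)
           ~~~~~~^^^^^^^^^^^^^^^^^^^^^^^^^^^^^^
  File "h.py", line 18, in r
    return np.concatenate([proj(c,sw(v[:3],p if p is not None else [0,65.5,295+v[3]]))-uv for c,uv,p in obs])
                           ~~~~^^^^^^^^^^^^^^^^^^^^^^^^^^^^^^^^^^^^^^^^^^^^^^^^^^^^^^^
  File "h.py", line 5, in proj
    m=viewer.camera_model(c);T=np.linalg.inv(m["world_from_camera"]);p=T[:3,:3]@P+T[:3,3]
ValueError: time passes only in moves, steps and waits
```

View pics/a.png

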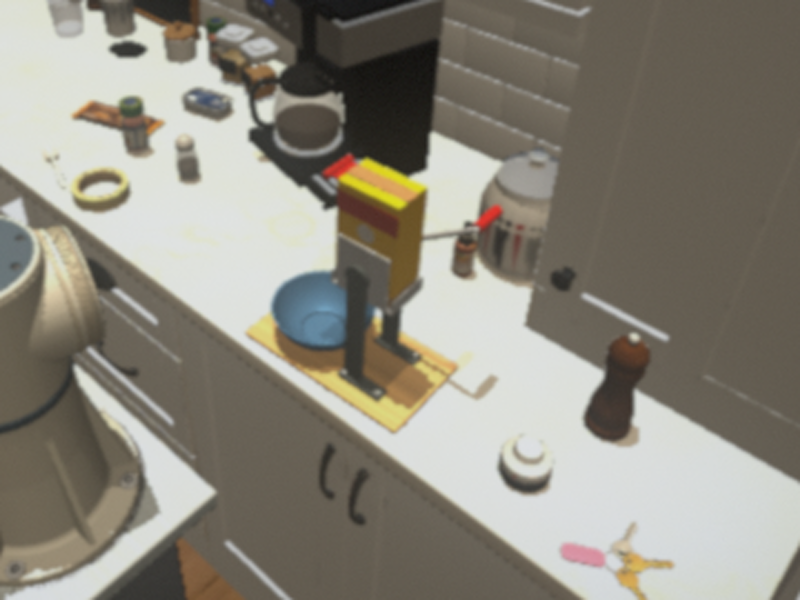

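View pics/b.png

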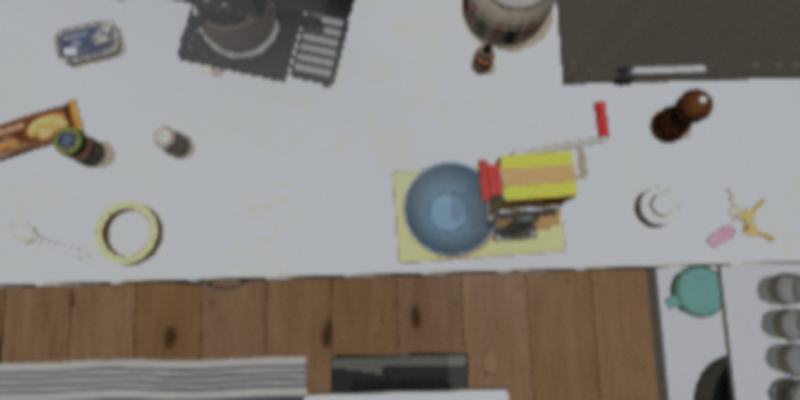

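The scene view shows the stand with its yellow carton, with the red lip at about (283,175) and the lever grip at about (349,198). A wall cabinet fills the right side. The top view shows the lip at (300,200) and the grip at (350,174). I'll refine the pose using the red blobs and check the cabinet clearance.

```bash
cat > p.py <<'E'
import re
s=open('h.py').read()
s=s.replace("def proj","""from scipy.spatial.transform import Rotation as Rot
_C={}
def cm(c):
    if c not in _C: _C[c]=viewer.camera_model(c)
    return _C[c]
def ori(th):  # tool down, closing line at world angle th
    a=(th+np.pi/2)/2; return np.pi*np.array([np.cos(a),np.sin(a),0])
def reds(im):
    import cv2
    im=im.astype(int); m=((im[...,0]>120)&(im[...,1]<60)&(im[...,2]<70)).astype(np.uint8)
    n,_,st,ce=cv2.connectedComponentsWithStats(m)
    return [(ce[i].round(1).tolist(),st[i].tolist()) for i in range(1,n) if st[i][4]>15]
def tri(u,v):
    (o,d),(p,e)=ray("scene",u),ray("top",v);A=np.stack([d,-e],1);k=np.linalg.lstsq(A,p-o,rcond=None)[0]
    a,b=o+k[0]*d,p+k[1]*e;return (a+b)/2,np.linalg.norm(a-b)
def proj""",1).replace("viewer.camera_model(c);T","cm(c);T").replace("viewer.camera_model(c);d","cm(c);d")
open('h.py','w').write(s)
E
python3 p.py
python3 - <<'E'
from h import *
import cv2
for c in ("scene","top"): print(c,reds(cv2.imread(f"pics/{c}0.png")[:,:,::-1]))
print("cab",tri((368.5,246),(333,156)),"grip",tri((346.9,198.4),(350.8,172.2)))
print("pepper",onz("top",[378.1,177.3],0),"timer",onz("top",[375.2,211.9],0))
for th in (0.03,0.03+np.pi): 
  for p in ([.43,-.10,.42],): print(solver.inverse_kinematics(p,ori(th)))
for th in (1.6,1.6-np.pi):
  for q in (0,2.): print(solver.inverse_kinematics(sw([.4325,-.167,.028],[78,125*np.sin(q-.95),176+125*np.cos(q-.95)]),ori(th)))
m=viewer.camera_model("wrist");s=readout.state();R=Rot.from_rotvec(s["tool_rot"]).as_matrix();W=m["world_from_camera"]
print("cam in tool",R.T@(W[:3,3]-s["position"]),(R.T@W[:3,:3]).round(2).tolist(),m["K"][0][0])
E
```

```text
scene [([282.3, 174.4], [276, 170, 13, 10, 53]), ([349.6, 197.8], [346, 194, 9, 9, 41])]
top [([350.0, 173.3], [349, 167, 3, 13, 27])]
cab (array([ 0.65085736, -0.28599484, -0.00177806]), np.float64(0.001975196008806561)) grip (array([ 0.5134158 , -0.26473236,  0.2680021 ]), np.float64(0.00991711184955094))
pepper [ 0.56223196 -0.44661696  0.        ] timer [ 0.43294604 -0.42294356  0.        ]
[-2.31894348e-01 -8.76339380e-02  1.70311511e+00 -4.44089210e-16
  1.52611148e+00 -2.61894348e-01]
[-0.23189435 -0.08763394  1.70311511  0.          1.52611148  2.87969831]
[-0.48139041  0.24957334  1.69829352  0.          1.19372579 -2.08139041]
[-1.13691222e-01  1.50123297e-01  1.84804464e+00 -4.44089210e-16
  1.14342472e+00 -1.71369122e+00]
[-4.81390406e-01  2.49573337e-01  1.69829352e+00 -4.44089210e-16
  1.19372579e+00  1.06020225e+00]
[-1.13691222e-01  1.50123297e-01  1.84804464e+00 -4.44089210e-16
  1.14342472e+00  1.42790143e+00]
cam in tool [ 0.07178718  0.00073918 -0.16898522] [[0.0, 0.97, 0.25], [1.0, 0.0, -0.0], [-0.0, 0.25, -0.97]] 308.07566276397904
```

Run:
```python
from h import *
import cv2
arm.move_to([.3,.35,.45],ori(.03)); arm.move_to([.432,-.10,.45],ori(.03))
m=viewer.camera_model("wrist"); im=viewer.snapshot("wrist"); cv2.imwrite("pics/w1.png",im[:,:,::-1])
print(readout.state()["clock"]);np.savez("w1",K=m["K"],W=m["world_from_camera"])
print(reds(im))
for l in ("lip_lowest","pivot","lever_grip","bowl","stand"): print(l,[(np.round(d["point"],1).tolist(),round(d["p"],2)) for d in landmark_of("wrist",l)[:2]])
for dz in (0,15,30): print(dz,[proj("wrist",sw([.4325,-.167,.028],[x,65.5,289+dz])).round(1) for x in(-26,0,26)])
```

```text
4.2667
[([254.8, 182.0], [226, 179, 50, 9, 313])]
lip_lowest [([247.6, 181.0], 0.75)]
pivot []
lever_grip []
bowl [([251.5, 137.7], 0.86)]
stand []
0 [array([227.4, 180.9]), array([251.1, 181. ]), array([274.8, 181. ])]
15 [array([226.3, 184. ]), array([251.1, 184.1]), array([275.8, 184.2])]
30 [array([225.1, 187.5]), array([251. , 187.5]), array([276.9, 187.6])]
```

View pics/w1.png

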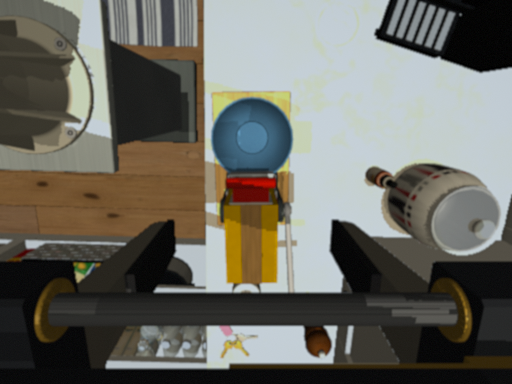

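The wrist view shows the red lip bar spanning columns 226–276 at about row 183, in front of the carton. Its x matches the fitted stand pose. Next I'll touch down with closed fingers to find its height.

Run:
```python
from h import *
st=[.4325,-.167,.028]
print("bowl proj",proj("wrist",sw(st,[0,88,8])))
grasp(5)
arm.move_l(sw(st,[0,66.5,334]),speed=.15,orientation=ori(st[2])); arm.wait(.2)
s=readout.state();f0=s["contact_force"];print(s["clock"],f0,s["width"])
z=331.
while z>286:
    arm.move_l(sw(st,[0,66.5,z]),speed=.03); s=readout.state();f=s["contact_force"]-f0
    if f[2]>2: break
    z-=1.5
print(z,s["position"],f,s["clock"])
arm.move_l(sw(st,[0,66.5,z+20]),speed=.15); ungrasp(); print(readout.state()["clock"])
```

```text
bowl proj [251.5868575  138.41054503]
6.9833 [ 0.17797288 -0.42170255  0.32117294] 0.0021992275108289436
313.0 [ 0.43088454 -0.10032515  0.31365092] [-1.73648386  2.06545479  6.84301669] 10.2333
11.8917
```

Run:
```python
from h import *
import cv2
st=[.4325,-.167,.028]; a=.04; hz=264.6
def P(q): 
    t=.4636+q; return sw(st,[0,43.5+49.19*np.sin(t),hz+49.19*np.cos(t)-19])
arm.move_l(P(a),speed=.12); f0=readout.state()["contact_force"]
grasp(10); s=readout.state(); print(s["clock"],s["width"]*92,s["finger_force"],s["contact_force"]-f0)
for q in list(np.linspace(.1,.9,9))+[.94]:
    arm.move_l(P(q),speed=.06); s=readout.state()
    print(round(q,2),round(s["width"]*92,1),(s["contact_force"]-f0).round(1))
arm.wait(.2);s=readout.state();print(s["clock"],(s["contact_force"]-f0).round(1))
im=viewer.snapshot("wrist"); cv2.imwrite("pics/w2.png",im[:,:,::-1])
im=viewer.snapshot("scene"); cv2.imwrite("pics/s2.png",cv2.resize(im[120:300,200:440,::-1],(800,600),interpolation=cv2.INTER_CUBIC))
```

```text
13.0917 51.7871098113382 10.000367313623428 [-4.61589524  1.73835922  5.47700925]
0.1 51.6 [-5.3  0.6  6.1]
0.2 52.0 [-4.8  0.4  4.2]
0.3 52.0 [-4.7  1.4  3.5]
0.4 52.0 [-5.1  0.9  2.2]
0.5 51.8 [-5.5  1.4  2. ]
0.6 52.4 [-4.7  1.4  0.3]
0.7 51.9 [-4.5  2.  -0. ]
0.8 51.5 [-5.2  2.5  0.7]
0.9 51.8 [-3.   2.1 -0.2]
0.94 51.7 [-6.   3.1  2.1]
15.7917 [-6.   3.1  3. ]
```

View pics/s2.png

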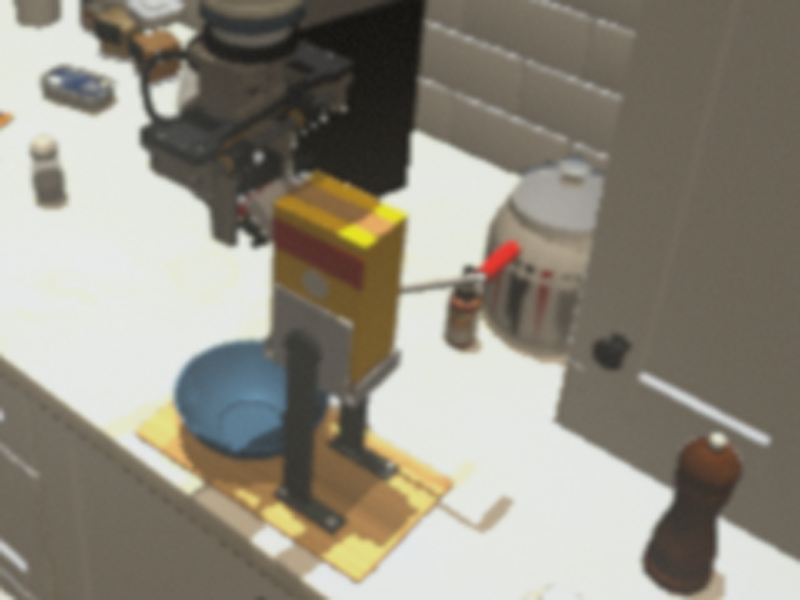

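View pics/w2.png

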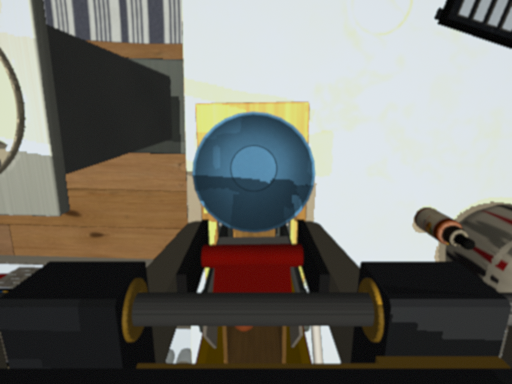

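The spout is out with the bar still held: in the wrist view the red lip sits at row ~256, columns 203–302. I'll confirm it's at the stop with a small force-limited push, release it, then measure.

Run:
```python
from h import *
import cv2
st=[.4325,-.167,.028]; hz=264.6
def P(q): 
    t=.4636+q; return sw(st,[0,43.5+49.19*np.sin(t),hz+49.19*np.cos(t)-19])
f0=readout.state()["contact_force"]
for q in (.97,1.0,1.03):
    arm.move_l(P(q),speed=.03); s=readout.state();f=s["contact_force"]-f0; print(q,f.round(1),s["position"]-P(q))
    if f[2]>4: break
ungrasp(); p=readout.state()["position"]; arm.move_l(p+[0,0,.10],speed=.2)
m=viewer.camera_model("wrist"); im=viewer.snapshot("wrist"); r=reds(im);print(r)
cv2.imwrite("pics/w3.png",im[:,:,::-1])
for q in (.7,.8,.9): 
    t=.4636+q; print(q,[proj("wrist",sw(st,[x,43.5+49.19*np.sin(t),hz+49.19*np.cos(t)])).round(1) for x in (-26,0,26)])
print(readout.state()["clock"])
```

```text
0.97 [-0.4  0.4  2.2] [-0.00083875  0.000431   -0.00035147]
1.0 [ 0.4 -0.2  2.8] [-0.00083029  0.00048286 -0.00030547]
1.03 [-2.2 -0.7  7.1] [-7.91587498e-04  4.34830645e-04  1.00610627e-06]
[([279.5, 197.7], [273, 196, 11, 5, 27])]
0.7 [array([220.9, 210.3]), array([253.7, 210.3]), array([286.4, 210.4])]
0.8 [array([221.4, 206.5]), array([253.7, 206.5]), array([285.9, 206.6])]
0.9 [array([222. , 203.3]), array([253.6, 203.3]), array([285.3, 203.4])]
18.075
```

View pics/w3.png

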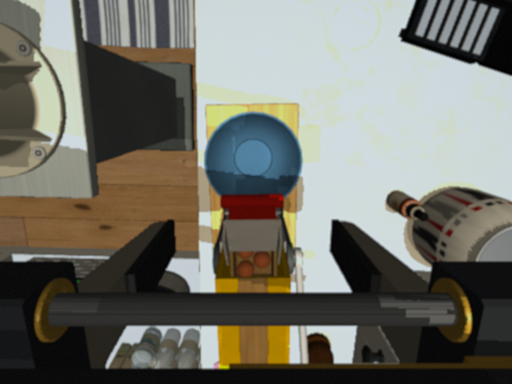

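The wrist view shows the spout fully out over the bowl, with its lip at about rows 195–217 and columns 222–284. The sweets are visible inside. On to the lever.

```bash
cat >> h.py <<'E'
st=[.4325,-.167,.028]; TH=st[2]+np.pi/2
def G(q,dz=0): return sw(st,[78,125*np.sin(q-.95),195+125*np.cos(q-.95)-19+dz])
E
python3 - <<'E'
from h import *
import cv2
p=readout.state()["position"]; arm.move_l([p[0],p[1],.45],speed=.25)
arm.move_to(G(0,190),ori(TH)); arm.move_l(G(0,100),speed=.2)
print(readout.state()["joints"].round(2),readout.state()["clock"])
m=viewer.camera_model("wrist"); im=viewer.snapshot("wrist"); print(reds(im))
cv2.imwrite("pics/w4.png",im[:,:,::-1])
b=G(0,19); R=np.array([np.cos(st[2]),np.sin(st[2]),0])
print([proj("wrist",b+R*x).round(1) for x in (-.024,0,.024)])
E
```

```text
[-0.48  0.18  1.57 -0.    1.39 -2.08] 20.8667
[]
[array([251.6, 168.7]), array([251.6, 196.6]), array([251.6, 223.2])]
```

View pics/w4.png

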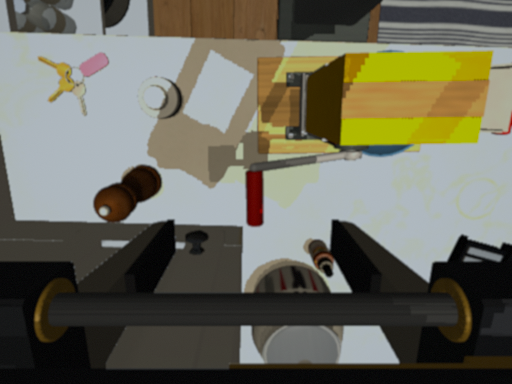

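The wrist view shows the red grip at column 255, rows 170–225. That is about 3 mm further to +y than predicted, so I'll shift the stand pose by +2.5 mm and proceed.

```bash
sed -i 's/-.167,.028\]; TH/-.1645,.028]; TH/' h.py
python3 - <<'E'
from h import *
import cv2
arm.move_l(G(0),speed=.15); f0=readout.state()["contact_force"]
grasp(30); s=readout.state(); print(s["clock"],s["width"]*92,(s["contact_force"]-f0).round(1))
for q in list(np.arange(.1,1.95,.1))+[1.95,1.98,2.0,2.01]:
    arm.move_l(G(q),speed=.1); s=readout.state(); f=s["contact_force"]-f0
    print(round(q,2),round(s["width"]*92,1),f.round(1))
    if np.linalg.norm(f)>45: print("STOP");break
arm.wait(.8); print(readout.state()["clock"])
im=viewer.snapshot("scene"); cv2.imwrite("pics/s5.png",cv2.resize(im[120:300,200:440,::-1],(800,600),interpolation=cv2.INTER_CUBIC))
im=viewer.snapshot("top"); cv2.imwrite("pics/t5.png",cv2.resize(im[150:270,220:380,::-1],(800,600),interpolation=cv2.INTER_CUBIC))
for c in("scene","top"):print([(np.round(d["point"],1).tolist(),round(d["p"],2)) for i in range(1) for d in landmark_of(c,"sweet0_center")[:6]])
E
```

```text
22.8917 14.000025320716517 [-0.1 -6.  -0.7]
0.1 13.8 [-2.2 -4.1  4.9]
0.2 13.8 [-2.9 -4.6  8.1]
0.3 14.2 [-4.8 -7.2  8.1]
0.4 14.0 [-5.9 -9.  12.4]
0.5 14.2 [ -7.3 -10.5  15.5]
0.6 13.9 [ -9.5 -12.2  17.4]
0.7 14.0 [ -7.6 -11.5  18.6]
0.8 14.2 [-6.6 -9.4 19.6]
0.9 14.2 [-4.6 -7.5 18.1]
1.0 14.1 [-4.  -5.3 14.9]
1.1 13.9 [-2.4 -4.1 12.6]
1.2 14.1 [-0.7 -3.8  9.1]
1.3 14.2 [ 0.4 -3.6  6.3]
1.4 14.0 [ 1.9 -3.4  4.9]
1.5 14.4 [ 3.3 -3.1  4.7]
1.6 14.3 [ 5.1 -4.1  2.4]
1.7 14.1 [ 6.6 -3.6 -1.3]
1.8 13.8 [ 5.9 -4.6 -3.3]
1.9 14.3 [ 7.6 -5.1 -4.9]
1.95 14.2 [ 6.1 -6.5 -0.7]
1.98 13.8 [ 4.7 -7.1  2.2]
2.0 14.2 [ 3.  -8.3  4.6]
2.01 14.2 [ 1.9 -8.8  8.5]
29.9167
[]
[]
```

View pics/t5.png

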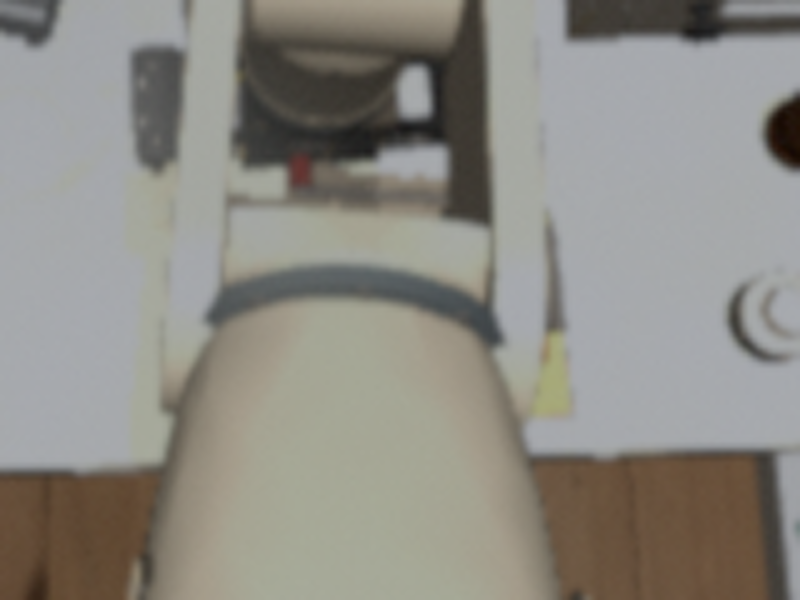

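View pics/s5.png

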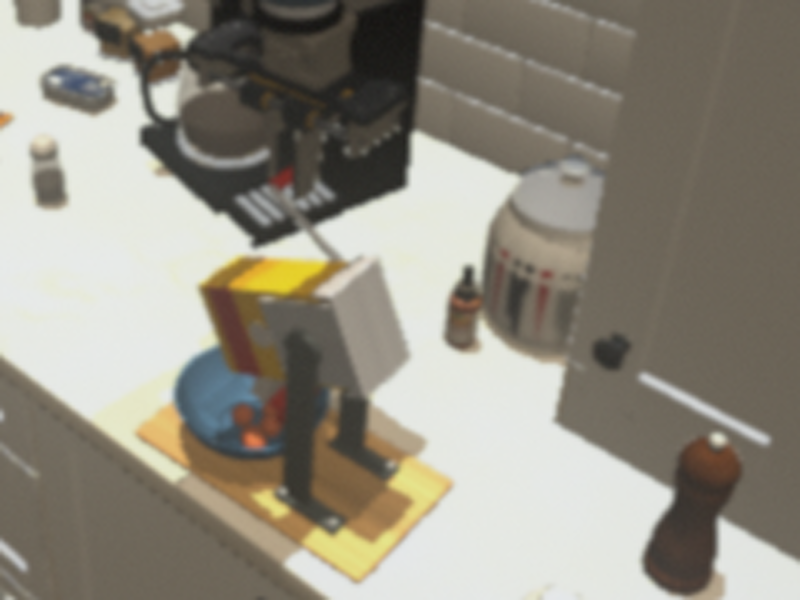

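The scene view shows the carton tipped, with sweets in the blue bowl around (255,420). I'll wait a moment longer, swing the lever back and then count them.

Run:
```python
from h import *
import cv2
arm.wait(1.0); f0=readout.state()["contact_force"]
for q in list(np.arange(1.9,.05,-.1))+[.05,.02,0,-.01,-.02,-.03,-.04]:
    arm.move_l(G(q),speed=.1); s=readout.state(); f=s["contact_force"]
    if q<.35: print(round(q,2),round(s["width"]*92,1),f.round(1))
    if np.linalg.norm(f)>45: print("STOP",q);break
    t=np.array([0,np.cos(-.95),-np.sin(-.95)]) # tangent (+q)
    if q<.0 and f@t>18: break
ungrasp(); arm.move_l(G(0,180),speed=.25); arm.move_to([.30,-.02,.50],ori(st[2])); print(readout.state()["clock"])
im=viewer.snapshot("scene"); a=im[120:300,200:440,::-1]
print(reds(im))
arm.move_to([.43,.03,.45],ori(st[2])); 
m=viewer.camera_model("wrist"); w=viewer.snapshot("wrist"); print(readout.state()["clock"])
print([(np.round(d["point"],1).tolist(),round(d["p"],2)) for d in landmark_of("wrist","sweet0_center")[:8]])
cv2.imwrite("pics/fin.png",np.hstack([cv2.resize(a,(400,300)),cv2.resize(w[...,::-1],(400,300))]))
```

```text
0.3 14.0 [8.5 2.  0.6]
0.2 14.2 [10.   1.5 -1.6]
0.1 14.3 [ 9.6  1.8 -1.8]
0.05 14.1 [9.4 3.2 0.4]
0.02 14.1 [8.8 4.1 2.6]
0 14.1 [7.4 5.5 4.9]
-0.01 13.9 [7.9 7.  5.7]
-0.02 14.3 [7.2 6.2 7.7]
-0.03 14.1 [7.4 6.4 7.1]
-0.04 13.9 [7.1 7.4 7.5]
41.9083
[([349.5, 197.9], [346, 194, 8, 9, 35])]
42.65
[([262.6, 205.5], 0.62)]
```

View pics/fin.png

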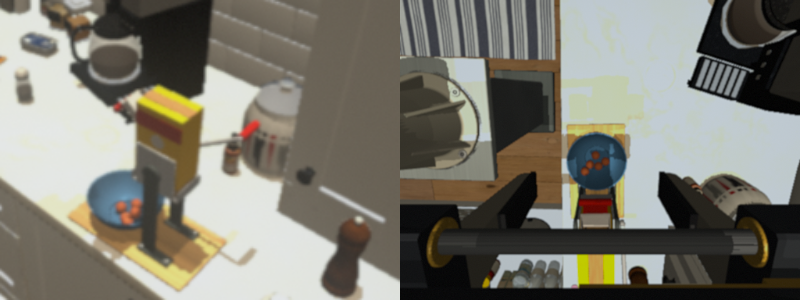

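Run:
```python
from h import *
import cv2
arm.move_l([.43,.02,.36],speed=.15)
m=viewer.camera_model("wrist"); im=viewer.snapshot("wrist"); c=proj("wrist",sw(st,[0,88,18])); 
o=proj("wrist",sw(st,[11,88,18]));r=np.linalg.norm(o-c);print("bowl",c,"ball r px",r)
for d in landmark_of("wrist","bowl")[:1]: print(d, onz("wrist",d["point"],.008), sw(st,[0,88,8]))
hsv=im.astype(int);x,y=c.astype(int);R=75
mk=((hsv[...,0]>hsv[...,2]+25)).astype(np.uint8)
yy,xx=np.mgrid[:384,:512]; mk[(xx-x)**2+(yy-y)**2>(6*r)**2]=0
n,_,s,ce=cv2.connectedComponentsWithStats(mk)
print([(ce[i].round(),s[i]) for i in range(1,n) if s[i][4]>20], "ball area",np.pi*r*r)
ys,xs=np.nonzero(mk)
for row in mk[ys.min():ys.max()+1:2,xs.min():xs.max()+1]: print("".join(".#"[v] for v in row))
```

```text
bowl [250.13711833 210.97811385] ball r px 6.296225642386166
{'point': [252.2, 221.7], 'p': 0.74} [ 0.43431546 -0.09996884  0.008     ] [ 0.43003632 -0.07653449  0.008     ]
[(array([249., 207.]), array([243, 202,  12,  12, 107], dtype=int32)), (array([247., 223.]), array([227, 211,  42,  27, 457], dtype=int32))] ball area 124.54045274909156
................####.......####...........
.........##.........................##....
.....#....................................
..........................................
..........................................
..........................................
..........................................
..........................................
..........................................
..........................................
..........................................
..........................................
..........................................
..........................................
..........................................
..................########................
.................##########...............
................############..............
.................###########..............
..................#########.......#####...
.....................#..........##########
.............##................###########
.........#########.............###########
........###########...####################
........################################..
........###########.############..........
.....#############...###########..........
..###########.........#########...........
.###########..............................
############..............................
############..............................
.##########...............................
....####..................................
```

The bowl holds five sweets (one apart, four touching). The network's bowl reading looks offset, so I'll check that the bowl and bystanders haven't moved by comparing the fixed cameras before and after.

Run:
```python
from h import *
import cv2
arm.move_to([.3,.35,.45],ori(st[2])); arm.move_to([.158,.604,.25],ori(1.31)); print(readout.state()["clock"])
for c in("scene","top"):
    a=cv2.imread(f"pics/{c}0.png")[:,:,::-1].astype(int); b=viewer.snapshot(c).astype(int)
    for im in(a,b):
        mk=((im[...,2]>im[...,0]+25)&(im[...,2]>60)).astype(np.uint8); n,_,s,ce=cv2.connectedComponentsWithStats(mk)
        i=1+np.argmax([s[k][4] if abs(ce[k]-[277,225]).max()<50 else 0 for k in range(1,n)]);print(c,"bowl",ce[i],s[i])
    d=(abs(cv2.GaussianBlur((a-b).astype(np.float32),(5,5),0)).max(2)>25).astype(np.uint8)
    n,_,s,ce=cv2.connectedComponentsWithStats(d);print("changed",[s[k].tolist() for k in range(1,n) if s[k][4]>25])
```

```text
46.2417
scene bowl [269.84755404 239.19795222] [252 223  34  33 879]
scene bowl [267.3556231  236.62917933] [252 223  34  33 658]
changed [[6, 23, 8, 8, 28], [12, 35, 9, 12, 32], [66, 35, 7, 17, 41], [20, 47, 43, 22, 430], [43, 84, 27, 26, 282], [58, 91, 19, 18, 93], [75, 113, 8, 12, 65], [75, 126, 12, 14, 117], [79, 151, 5, 8, 33], [267, 168, 24, 20, 206], [17, 197, 10, 5, 33], [89, 197, 34, 12, 95], [269, 238, 17, 18, 230], [85, 299, 19, 12, 88]]
top bowl [281.18602029 214.70349493] [265 194  32  40 887]
top bowl [275.93603412 216.82302772] [266 198  25  36 469]
changed [[276, 191, 30, 35, 587], [3, 291, 20, 14, 154], [0, 299, 17, 19, 148], [31, 299, 12, 7, 68], [54, 304, 19, 30, 199], [17, 306, 8, 10, 57], [27, 306, 5, 10, 32], [218, 306, 6, 19, 60], [36, 310, 27, 28, 149], [34, 313, 8, 13, 64], [42, 312, 7, 11, 51], [46, 312, 9, 18, 56], [0, 328, 31, 8, 192], [247, 330, 10, 19, 122], [31, 333, 47, 24, 263], [6, 338, 14, 3, 27], [13, 343, 14, 9, 53], [217, 346, 10, 35, 184], [28, 353, 49, 22, 211], [237, 352, 14, 32, 244], [93, 363, 7, 5, 26], [51, 368, 15, 7, 27], [97, 369, 8, 5, 32], [68, 375, 13, 6, 36], [88, 374, 57, 10, 305]]
```

The bowl's outline is unchanged in the scene view. The only changes there are the lip, the sweets and the robot itself, so I'm signing off.

```bash
python3 -c "
from plant import ticket
print(ticket.sign_off())"
```

```text
the job is handed in; nothing more can be done
None
```

I handed the job in at about 46 s: the spout is fully out, all five sweets are in the bowl, the carton is upright again, and in the before-and-after pictures the bowl and bystanders had not moved.

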